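# Index the scanner turntable and start the scan

### The job

Get the 3D scanner ready and start it: with a fingertip, push on the turntable's arms to turn it until the red arm points straight at the scanner's camera, let it come to rest, and then press the green start button fully down and let go. The orange printed part must ride along standing in the middle of the plate; do not touch the part or the round plate under it, and leave the tape roll, caliper and blue gear where they are.

Things in the scene. Friction and masses are not known exactly. Their poses are not given: they have to be found in the camera images.
- scanner: 3D scanner, fixed to the table: round black foot (radius 75 mm), a rail 34 mm wide, 12 mm high, and on the rail's end the camera, a white box 46 x 96 mm, 60 to 110 mm above the table, its black lens facing the turntable. Origin on the turntable's vertical axis at table height; x axis points along the rail to the camera, z up.
- camera_lens (a point): Centre of the camera lens's front, 236 mm from the turntable's axis, 85 mm above the table.
- plate: Round dark plate, radius 85 mm, 6 mm thick, top 48 mm above the table. Origin at its centre underside, on the turntable's axis; x axis points along the red arm, z up. It turns with the four arms, endlessly either way, and stays where it is left (friction: about 1 N at an arm's end).
- red_tip (a point): Centre of the red paddle's top edge, 115 mm from the axis, 85 mm up. Four arms 90 degrees apart, one red, three grey, each a flat bar under the plate ending outside it in an upright paddle: 100 to 130 mm from the axis, 10 mm thick across, 31 to 85 mm above the table. Starts at least 40 degrees off the camera's direction, either side.
- part: Loose orange printed angle bracket, 44 x 34 mm base and 38 mm tall, 60 g, standing upright (z up) near the centre of the plate (within 5 mm). Origin at the centre of its underside.
- start_box: White control box, fixed to the table, 90 x 70 mm and 30 mm high, origin at the centre of its underside. The round green start button in a black collar (46 mm wide, top 42 mm above the table) is on it.
- start_top (a point): Centre of the top of the green start button (30 mm diameter), 52 mm above the table when up; it moves with the button.
- start (a joint): Travel of the start button in m: 0 up, 0.006 fully down; it springs back. Full travel takes about 5 N.
- tape: Loose yellow roll of tape lying flat, 92 mm outer and 68 mm inner diameter, 24 mm high. Origin at the centre of its underside. Leave it alone.
- caliper: Loose digital caliper lying flat, 200 mm long, up to 55 mm wide across its jaws, 13 mm high; origin in the middle of its beam, underside. Leave it alone.
- gear: Loose blue printed gear lying flat, 53 mm diameter, 26 mm high with its hub, origin at the centre of its underside. Leave it alone.
Not all that is in view belongs to the job. Several things look just like the start_box: the one meant starts farthest to the robot's right.

How it is judged:
On the way, in this order (a step that is already met when the one before it is completed fails the run):
1. the red arm points at the camera (within 7 degrees) and the turntable is at rest (y of red_tip in the frame of scanner between -0.014 and 0.014 m and x of red_tip in the frame of scanner above 0 m and angular speed of plate below 0.1 rad/s), for 0.2 s.
2. the start button is pressed down (value of joint start above 0.0045 m), for 0.05 s.
At the end, for the whole second after the job is handed in: Red arm points at the camera within 7 degrees, at rest; start button pressed at least 4.5 mm after that, now up again; part upright on the plate within 15 mm of its centre; tape, caliper and gear within 20 mm of their starts (y of red_tip in the frame of scanner between -0.014 and 0.014 m and x of red_tip in the frame of scanner above 0 m and angular speed of plate below 0.05 rad/s and value of joint start below 0.0015 m and horizontal distance between part and plate below 0.015 m and angle between part's own z axis and vertical below 0.1 rad and height (world z) of part between 0.044 and 0.053 m and linear speed of part below 0.02 m/s and distance of each of tape, caliper, gear from where it was at the start of the episode below 0.02 m); the robot touches nothing.
It fails at once if the start button is pressed while the red arm is clearly off the camera (over 10 degrees) (value of joint start above 0.003 m and not (y of red_tip in the frame of scanner between -0.02 and 0.02 m and x of red_tip in the frame of scanner above 0 m)).
It fails at once if the robot touches the printed part (contact force between any of the fingers, the arm and part above 0.5 N).
It fails at once if the robot touches the round plate (contact force between any of the fingers, the arm and plate above 1 N).
It fails at once if the part is lifted, tipped or slides off the middle of the plate (height (world z) of part above 0.056 m or angle between part's own z axis and vertical above 0.4 rad or horizontal distance between part and plate above 0.025 m).
It fails at once if the tape, caliper or gear is moved (distance of any of tape, caliper, gear from where it was at the start of the episode above 0.02 m).
It also fails if it takes over 58 s, if anything falls off the work surface, if the arm or the gripper's body presses on something with over 40 N, if the wrist force passes 120 N, or if a joint passes its speed limit or range.

### The arm

A 6-joint arm with a two-finger parallel gripper is mounted at the origin on the work surface. World frame = base frame: x ahead of the robot, y to its left, z up, the work surface at z = 0. Lengths are in m, angles in rad, forces in N, time in s.
With the tool pointing down it reaches from about 0.35 to 0.775 m from the base axis. Payload 5.5 kg.
Tool frame: the origin (TCP) lies between the finger pads; the fingertips stand 19 mm ahead of it and the grasp point (between the pads) is the TCP; z points along the fingers, y is the line along which they close (so a half turn about z gives the same grasp; the last joint's range is limited). The gripper opens to 85 mm and grips with 20 to 120 N. Pads are 22 mm wide; open, the fingers measure 114 mm over their backs; the gripper's body (76 mm by 85 mm) begins 54 mm behind the grasp point. The pads swing forward as they close: fully open they stand 13 mm farther back than shut.
Start: joints at [-0.14, 0.313, 0.046, 1.304, 0, 1.431], TCP at [0.575, -0, 0.25] pointing down, gripper open.
Joint ranges: [-2.76, 2.76], [-0.86, 1.69], [-1.03, 1.26], [-2.2, 2.34], [-1.47, 1.5], [-3.14, 3.14]. Speed limits (rad/s): [2.57, 2.57, 3.14, 3.14, 3.14, 3.14].

### API

Orientations are given as a unit quaternion [w, x, y, z].
In Python, from workcell import env gives the robot as it stands.
- The arm moves only by the shell command python3 -m pendant 'ROWS' [FORCE]. ROWS is JSON, a list of rows, each an object with "travel": the shift along the tool's x, y, z scaled (see below), a list of three; "rot": the turn, a rotation vector about the tool's x, y, z scaled (see below), a list of three; "fingers": the opening, from -1 (shut) to 1 (fully open). In form: [{"travel": [dx, dy, dz], "rot": [wx, wy, wz], "fingers": fingers}, ...]. A call has 1 to 10 rows; each row is the pose to reach, as a shift and turn from the pose commanded when the call began, along the tool's axes at that moment; what a row does not reach only later rows make up. The controller multiplies each number of a shift by 0.12 m and each number of a turn by 60 degrees. A row lasts 1/10 s, in which the tool goes at most 50 mm and 8.59 degrees, less where a joint would pass 70% of its speed; a pose out of reach is approached as far as the arm can. A call with a number of a shift or a turn outside -1 to 1 is refused whole. A call with a gripper value outside its range is refused whole. The fingers move at their own pace and stop on an object; FORCE is the grip in N (left out, the last holds). Time passes only in rows, so rows that repeat a pose let the fingers close. It gives the time, the measured TCP pose, the force, the opening and the grip force at its end, in the units of the state.
- env.get_state(): the state, without advancing time (a new reading comes with each control period).
- env.read_camera(name): name is "scene" or "side" or "wrist"; returns (picture, depth): 480x640x3 uint8, blue, green, red; 480x640 float32, m along the optical axis (not along the pixel's ray), 0 where there is no reading.
- env.camera_model(name): a dict with "fovy" (degrees; the focal length in pixels is half the picture's height over the tangent of half this angle, whatever the lens; pixels are square), "cx", "cy" (the principal point, pixels), "rvec" (rotation vector, rad) and "tvec" (3), from world to camera coordinates, as OpenCV has them; the wrist camera has in their place "T_tool_cam" (4x4, takes a point from camera to tool coordinates, whose origin is the TCP and whose axes are the flange's). Camera axes: x right, y down, z forward; pixel columns grow to the right and rows downward; lengths in m; the calibration is good to about 2 mm. A picture is of the moment at which its call begins: read the wrist's pose just before it. camera_model takes no time and is no camera call.
- env.hand_in(): hands the job in; it is judged then, once.
Trained networks look in the newest picture that a camera, given by its name, has taken for a name from the list of things; names that differ only in an ending like _2 or _b are one class to them, and where a whole thing is asked for, a point or a joint stands for the part that bears it (a point fixed in the world has none). Each returns a list of dicts, best first, with "conf" (0 to 1); they miss things now and then, are a little off and sometimes report something else, mostly with a low value. They report only what shows in the picture. A call takes as long as a camera call. They do not tell look-alikes from the thing itself.
- env.outline_of(camera, target): "mask" (480x640 bool, what is visible of it) and "xy" ([column, row] in pixels, amid what is visible of it).
The state is a dict: "clock": time; "joint_pos": joint angles; "qvel": joint speeds; "tau": joint torques, N m; "tcp_pos": TCP position; "orientation": TCP orientation; "wrist_force": force on the tool from outside, world axes, zero at the start; "ft_torque": the same for the moment, N m; "finger_gap": finger opening in m; "grip_force": force on a finger pad.
Only numpy, scipy, OpenCV 4.12 (cv2) and the standard library are available. Lean on these libraries where they do the work, as an engineer would, in place of code of your own. Each camera call takes 0.05 s, during which the arm holds its last target. There are 200 camera calls.

## Working session

There is one attempt and no reset: what is moved stays moved. The work goes in short steps, Python scripts to look and compute and a shell command to move; the robot and the scene stay as the last step left them, time stands still between calls to the robot, and variables do not carry over. Pictures are saved under pics/ and viewed, at most 10 in all, crops included, and the job is handed in when it is done.

```bash
ls; mkdir -p pics; cat > h.py <<'E'
import numpy as np, cv2
from workcell import env
from scipy.spatial.transform import Rotation as R
def cam(n):
    m=env.camera_model(n); f=240/np.tan(np.radians(m['fovy'])/2)
    if 'rvec' in m:
        Rm=cv2.Rodrigues(np.array(m['rvec'],float))[0]; t=np.array(m['tvec'],float).ravel()
        return f,m['cx'],m['cy'],Rm.T,-Rm.T@t
    s=env.get_state(); q=s['orientation']; Rw=R.from_quat([q[1],q[2],q[3],q[0]]).as_matrix()
    T=np.array(m['T_tool_cam']); return f,m['cx'],m['cy'],Rw@T[:3,:3],Rw@T[:3,3]+np.array(s['tcp_pos'])
def pts(c,uv,d):
    f,cx,cy,A,o=c; uv=np.atleast_2d(uv).astype(float); d=np.ravel(d)
    return (np.c_[(uv[:,0]-cx)/f*d,(uv[:,1]-cy)/f*d,d])@A.T+o
def onplane(c,uv,z):
    f,cx,cy,A,o=c; r=A@np.array([(uv[0]-cx)/f,(uv[1]-cy)/f,1]); return o+r*(z-o[2])/r[2]
def cloud(c,depth,mask=None):
    m=depth>0
    if mask is not None: m&=mask
    v,u=np.nonzero(m); return pts(c,np.c_[u,v],depth[v,u]),np.c_[u,v]
E
cat > a.py <<'E'
from h import *
for n in ['scene','side']:
    c=cam(n); im,d=env.read_camera(n); cv2.imwrite(f'pics/{n}0.png',im); np.savez(f'{n}0.npz',im=im,d=d)
    print(n,env.camera_model(n))
    for t in ['scanner','plate','red_tip','part','start_box','start_top','tape','caliper','gear']:
        for o in env.outline_of(n,t)[:5]:
            p,_=cloud(c,d,o['mask']); print(t,round(o['conf'],2),np.round(o['xy']),o['mask'].sum(),np.round(np.median(p,0),3) if len(p) else '')
print(env.get_state())
E
python3 a.py
```

```text
pics
scene {'fovy': 43.94636115854258, 'cx': 311.26290204323516, 'cy': 234.32432973847986, 'rvec': array([ 1.56595286,  1.94514098, -0.81881526]), 'tvec': array([-0.00863318, -0.29459246,  2.4123143 ])}
scanner 0.62 [288. 264.] 3390 [0.62  0.06  0.048]
plate 0.58 [274. 253.] 1317 [0.572 0.012 0.049]
red_tip 0.81 [278. 254.] 1727 [0.572 0.01  0.049]
start_box 0.75 [475. 262.] 591 [0.455 0.667 0.03 ]
start_box 0.69 [412. 241.] 542 [0.419 0.456 0.029]
start_box 0.65 [406. 217.] 429 [0.283 0.416 0.03 ]
start_box 0.64 [368. 248.] 497 [0.483 0.311 0.03 ]
start_top 0.51 [371. 240.] 59 [0.474 0.309 0.051]
start_top 0.48 [417. 241.] 41 [0.41  0.454 0.052]
start_top 0.41 [475. 259.] 40 [0.446 0.662 0.052]
caliper 0.76 [397. 303.] 493 [0.675 0.425 0.009]
gear 0.75 [370. 244.] 48 [0.476 0.308 0.051]
gear 0.53 [155. 246.] 172 [ 0.616 -0.398  0.014]
side {'fovy': 50.272831602059036, 'cx': 319.7358470990435, 'cy': 236.39282513579755, 'rvec': array([ 2.21895346, -0.34935867,  0.17951582]), 'tvec': array([-0.46434096,  0.2532    ,  1.16895857])}
scanner 0.97 [356. 273.] 4633 [0.574 0.011 0.048]
plate
[... 608 characters left out ...]
 1.0, 'joint_pos': array([-1.39601016e-01,  3.13182700e-01,  4.61352032e-02,  1.30361314e+00,
        3.74477746e-05,  1.43121639e+00]), 'qvel': array([ 0.00192894, -0.00051946,  0.00092113,  0.00068525,  0.00075625,
       -0.00091219]), 'tau': array([-4.30037035e-04, -4.80476975e+01,  2.98817950e+01,  2.12159271e-04,
       -9.92373748e-05,  3.58253374e-05]), 'tcp_pos': array([ 5.75051209e-01, -6.77471330e-06,  2.50347456e-01]), 'orientation': array([4.29122466e-05, 7.07114230e-01, 7.07099329e-01, 5.57845905e-05]), 'wrist_force': array([ 1.03361172, -0.51615929,  1.2610099 ]), 'ft_torque': array([ 0.00919393,  0.00481043, -0.01179066]), 'grip_force': 0.0, 'finger_gap': 0.08529540976101276}
```

```bash
python3 -c "
import cv2;a=cv2.imread('pics/scene0.png');b=cv2.imread('pics/side0.png')
cv2.imwrite('pics/s_crop.png',cv2.resize(a[160:360,100:520],None,fx=1.9,fy=1.9,interpolation=2))"
```

```text
(no output)
```

View pics/side0.png

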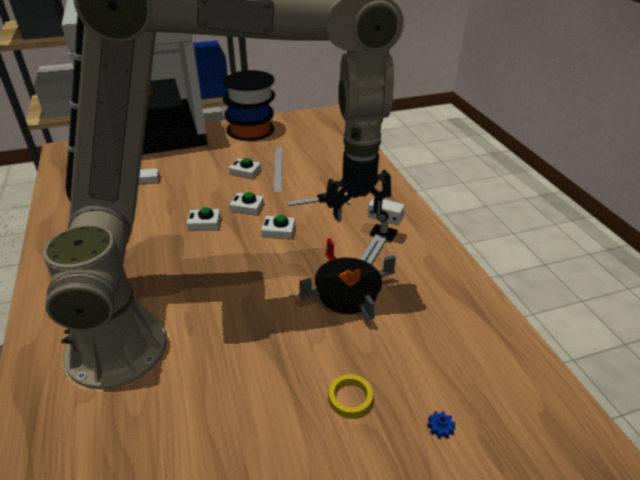

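View pics/s_crop.png

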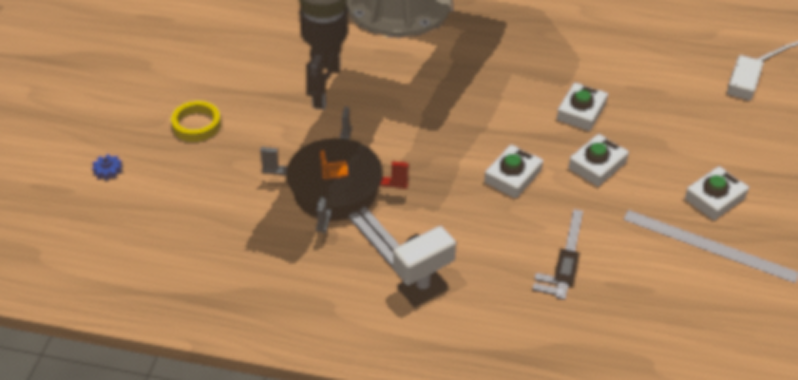

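Look-alikes of the start box in the side picture: (278,227), (247,203), (204,219), (244,168). The first has the smallest y (about 0.30), so it is the rightmost and is my choice. The red paddle is at (331,249), the scanner camera at (385,212) and the plate centre at (348,285). Next I'll measure from the wrist camera.

```bash
cat > b.py <<'E'
from h import *
import sys
tag=sys.argv[1]
c=cam('wrist'); im,d=env.read_camera('wrist'); cv2.imwrite(f'pics/w{tag}.png',im); np.savez(f'w{tag}.npz',im=im,d=d)
print('cam pos',c[4],c[0],c[1],c[2])
P,uv=cloud(c,d); col=im[uv[:,1],uv[:,0]].astype(int)
red=(col[:,2]>90)&(col[:,1]<60)&(col[:,0]<60)&(P[:,2]>0.07); 
pl=(abs(P[:,2]-0.048)<0.004)&(col.max(1)<70)
gr=(P[:,2]>.075)&(P[:,2]<.092)
print('z hist',np.histogram(P[:,2],bins=np.arange(-.02,.13,.01))[0])
for n,m in [('red',red),('plate',pl)]:
    if m.sum()>5: print(n,m.sum(),P[m].mean(0).round(4),P[m].min(0).round(3),P[m].max(0).round(3))
if pl.sum()>50:
    print(cv2.minEnclosingCircle((P[pl][:,:2]*1000).astype(np.float32)))
E
python3 b.py 0
```

```text
cam pos [0.57498655 0.08347712 0.37455045] 344.7876077921273 326.3297861404839 235.36575385037784
z hist [     0  42775 166986   7753    697   1282  21566   2222    640    685
   2277    185    164      1]
red 809 [0.5617 0.0742 0.0853] [ 0.551 -0.02   0.07 ] [0.588 0.134 0.089]
plate 21605 [0.5644 0.0114 0.0486] [ 0.437 -0.11   0.044] [0.692 0.126 0.052]
((564.2702026367188, 10.00297737121582), 127.65853118896484)
```

View pics/w0.png

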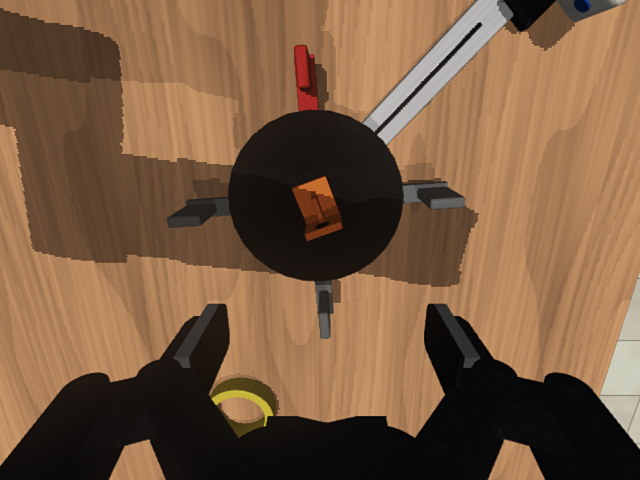

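The wrist view (up is +y, right is +x) shows the red paddle at (302,65) and the rail running from (375,135) toward the camera at (590,5). So the turntable needs about −50° (clockwise). Next I'll get precise fits.

```bash
cat > m.py <<'E'
from h import *
import sys
tag=sys.argv[1]; ctr=np.array(eval(sys.argv[2])) if len(sys.argv)>2 else None
c=cam('wrist')
if tag!='0':
    c=cam('wrist'); im,d=env.read_camera('wrist'); cv2.imwrite(f'pics/w{tag}.png',im); np.savez(f'w{tag}.npz',im=im,d=d)
z=np.load(f'w{tag}.npz'); im,d=z['im'],z['d']
P,uv=cloud(c,d); col=im[uv[:,1],uv[:,0]].astype(int)
if ctr is None:
    m=(abs(P[:,2]-0.048)<0.003)&(col.max(1)<70)&(np.hypot(*(P[:,:2]-[.564,.0095]).T)<.095)
    M=np.zeros(d.shape,np.uint8); M[uv[m,1],uv[m,0]]=255
    M=cv2.morphologyEx(M,cv2.MORPH_OPEN,np.ones((7,7))); M=cv2.morphologyEx(M,cv2.MORPH_CLOSE,np.ones((9,9)))
    cn=max(cv2.findContours(M,0,cv2.CHAIN_APPROX_NONE)[0],key=cv2.contourArea)[:,0]
    q=np.array([onplane(c,p,.048)[:2] for p in cn]); A=np.c_[2*q,np.ones(len(q))]; s=np.linalg.lstsq(A,(q**2).sum(1),rcond=None)[0]
    ctr=s[:2]; print('ctr',ctr.round(4),'R',np.sqrt(s[2]+ctr@ctr).round(4))
v=P[:,:2]-ctr; r=np.hypot(*v.T); th=np.degrees(np.arctan2(v[:,1],v[:,0]))
top=(P[:,2]>.080)&(P[:,2]<.090)&(r>.097)&(r<.135)
for a in range(-180,180,90):
    pass
import itertools
M=np.zeros(d.shape,np.uint8); M[uv[top,1],uv[top,0]]=1
n,L=cv2.connectedComponents(M); lab=L[uv[:,1],uv[:,0]]
for k in range(1,n):
    s=(lab==k)&top
    if s.sum()>60:
        mv=v[s].mean(0); print('paddle',s.sum(),col[s].mean(0).round(),'ang',np.degrees(np.arctan2(mv[1],mv[0])).round(2),'r',np.hypot(*mv).round(4),(mv+ctr).round(3))
rail=(abs(P[:,2]-.012)<.003)&(r>.1)&(r<.19)&(th>20)&(th<70)&(col.min(1)>110)
mv=v[rail].mean(0); _,_,V=np.linalg.svd(v[rail]-mv,full_matrices=False); V=V[0]*np.sign(V[0]@mv)
print('rail',rail.sum(),'mean ang',np.degrees(np.arctan2(mv[1],mv[0])).round(2),'dir',np.degrees(np.arctan2(V[1],V[0])).round(2),'r',np.hypot(*mv))
pt=(P[:,2]>.052)&(r<.05); print('part',P[pt].mean(0).round(4),(P[pt].max(0)).round(3),P[pt].min(0).round(3))
s=env.get_state(); print(s['clock'],s['tcp_pos'])
E
python3 m.py 0
python3 - <<'E'
from h import *
for n in ['scene','side']:
    z=np.load(n+'0.npz'); c=cam(n); P,uv=cloud(c,z['d']); col=z['im'][uv[:,1],uv[:,0]].astype(int)
    g=(col[:,1]>col[:,2]+25)&(col[:,1]>col[:,0]+15)&(abs(P[:,0]-.47)<.06)&(abs(P[:,1]-.30)<.06)&(P[:,2]>.03)
    u=uv[g]; print(n,g.sum(),P[g].mean(0),onplane(c,(u.min(0)+u.max(0))/2,.052), P[g].max(0))
E
```

```text
ctr [0.5646 0.0052] R 0.0836
paddle 567 [ 32.  38. 146.] ang 94.03 r 0.1147 [0.557 0.12 ]
paddle 433 [81. 84. 85.] ang 4.45 r 0.1141 [0.678 0.014]
paddle 413 [45. 48. 52.] ang -176.21 r 0.1137 [ 0.451 -0.002]
paddle 287 [80. 84. 88.] ang -85.75 r 0.1132 [ 0.573 -0.108]
rail 3015 mean ang 46.59 dir 46.42 r 0.14613622332107465
part [0.5609 0.0109 0.2926] [0.615 0.032 0.329] [ 0.515 -0.02   0.052]
1.05 [ 5.75039503e-01 -1.95967246e-05  2.50342040e-01]
scene 39 [0.47148136 0.30769735 0.05303152] [0.46980952 0.30733615 0.052     ] [0.48868722 0.31935971 0.06235167]
side 57 [0.4664585  0.30109832 0.05116225] [0.46674324 0.29857771 0.052     ] [0.48017609 0.31726718 0.05688877]
```

```bash
python3 -m pendant '[{"travel":[-0.275,-0.3,0],"rot":[0,0,0],"fingers":-1},{"travel":[-0.275,-0.6,0.1],"rot":[0,0,0],"fingers":-1},{"travel":[-0.275,-0.9,0.2],"rot":[0,0,0],"fingers":-1},{"travel":[-0.275,-1,0.4],"rot":[0,0,0],"fingers":-1},{"travel":[-0.275,-1,0.6],"rot":[0,0,0],"fingers":-1},{"travel":[-0.275,-1,0.8],"rot":[0,0,0],"fingers":-1},{"travel":[-0.275,-1,0.8],"rot":[0,0,0],"fingers":-1},{"travel":[-0.275,-1,0.8],"rot":[0,0,0],"fingers":-1}]' 40
python3 m.py 1 '[.5646,.0055]'
```

```text
clock: 1.85
tcp_pos: [0.4549, -0.033, 0.1546]
orientation: [-0.0, 0.707, 0.707, -0.0]
wrist_force: [0.8, -0.3, 0.4]
finger_gap: 0.0003
grip_force: 0.0
paddle 901 [62. 67. 70.] ang -176.08 r 0.115 [ 0.45  -0.002]
paddle 673 [57. 59. 60.] ang -86.57 r 0.1131 [ 0.571 -0.107]
rail 3080 mean ang 47.54 dir 57.17 r 0.12448437152876092
part [0.5656 0.002  0.0649] [0.589 0.032 0.089] [ 0.542 -0.021  0.052]
1.9 [ 0.45566917 -0.03313677  0.15530146]
```

View pics/w1.png

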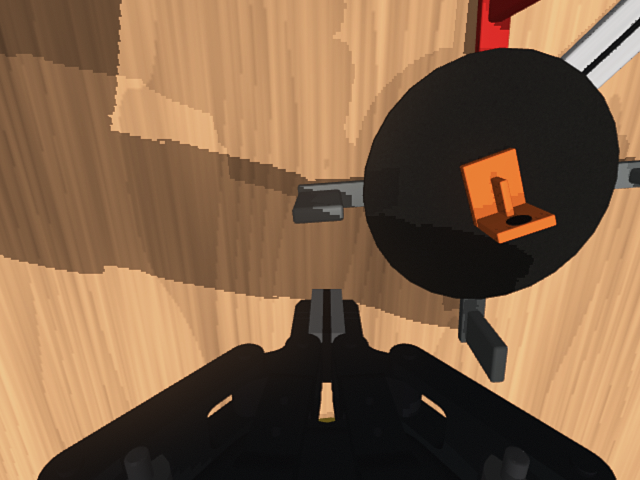

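The picture shows the shut fingertips at (327,335) in front of the grey paddle (318,205), with the plate and part clear. Descending, and working out the arc waypoints.

```bash
python3 -m pendant '[{"travel":[0,-0.04,0.2],"rot":[0,0,0],"fingers":-1},{"travel":[0,-0.04,0.4],"rot":[0,0,0],"fingers":-1},{"travel":[0,-0.04,0.608],"rot":[0,0,0],"fingers":-1},{"travel":[0,-0.04,0.608],"rot":[0,0,0],"fingers":-1}]'
cat > way.py <<'E'
import numpy as np
from h import env,R
import sys
# args: off, phis... ; travel in current tool axes
off=float(sys.argv[1]); s=env.get_state(); q=s['orientation']; Rw=R.from_quat([q[1],q[2],q[3],q[0]]).as_matrix()
yaw0=np.degrees(np.arctan2(-Rw[0,0],Rw[1,0]))  # tool x = world y at 0
print('yaw',yaw0,s['tcp_pos'])
for a in map(float,sys.argv[2:]):
    f=np.radians(a); p=np.array([.5646,.0055])+.115*np.array([np.cos(f),np.sin(f)])+off*np.array([-np.sin(f),np.cos(f)])
    d=Rw.T@(np.r_[p,.081]-s['tcp_pos'])/.12
    print(a,d.round(3),'rotz',round(-(a-180-yaw0)/60,3))
E
python3 way.py .016 184 181 177.5 174 170.5 167 163.5 160 157 155
```

```text
clock: 2.3
tcp_pos: [0.4492, -0.0327, 0.0801]
orientation: [-0.001, 0.707, 0.707, -0.001]
wrist_force: [-0.2, 0.4, -0.7]
finger_gap: -0.0001
grip_force: 0.0
yaw 0.0035800230676814706 [ 0.44915215 -0.03269828  0.08012537]
184.0 [ 0.118  0.015 -0.007] rotz -0.067
181.0 [ 0.168  0.006 -0.007] rotz -0.017
177.5 [ 0.227 -0.001 -0.007] rotz 0.042
174.0 [ 0.286 -0.005 -0.007] rotz 0.1
170.5 [ 0.345 -0.005 -0.007] rotz 0.158
167.0 [ 0.404 -0.002 -0.007] rotz 0.217
163.5 [ 0.463  0.005 -0.007] rotz 0.275
160.0 [ 0.521  0.016 -0.007] rotz 0.333
157.0 [ 0.57   0.028 -0.007] rotz 0.383
155.0 [ 0.602  0.037 -0.007] rotz 0.417
```

```bash
python3 -m pendant '[{"travel":[0.06,0.01,0],"rot":[0,0,-0.05],"fingers":-1},{"travel":[0.118,0.015,0],"rot":[0,0,-0.067],"fingers":-1},{"travel":[0.168,0.006,0],"rot":[0,0,-0.017],"fingers":-1},{"travel":[0.227,0,0],"rot":[0,0,0.042],"fingers":-1},{"travel":[0.286,-0.005,0],"rot":[0,0,0.1],"fingers":-1},{"travel":[0.345,-0.005,0],"rot":[0,0,0.158],"fingers":-1},{"travel":[0.404,0,0],"rot":[0,0,0.217],"fingers":-1},{"travel":[0.463,0.005,0],"rot":[0,0,0.275],"fingers":-1},{"travel":[0.521,0.016,0],"rot":[0,0,0.333],"fingers":-1},{"travel":[0.521,0.016,0],"rot":[0,0,0.333],"fingers":-1}]'
python3 m.py 2 '[.5646,.0055]'; python3 way.py .016 158 155 152 149 147 145 144 143 
```

```text
clock: 3.3
tcp_pos: [0.4535, 0.0301, 0.0829]
orientation: [0.001, 0.819, 0.574, 0.001]
wrist_force: [-0.3, -0.5, 0.1]
finger_gap: 0.0003
grip_force: 0.0
paddle 2706 [53. 55. 56.] ang 159.75 r 0.1142 [0.457 0.045]
rail 850 mean ang 49.01 dir 109.05 r 0.10692414049924066
part [0.563  0.0011 0.0656] [0.584 0.029 0.088] [ 0.547 -0.018  0.052]
3.35 [0.45319947 0.02982479 0.08268134]
yaw -19.862417658145116 [0.45319947 0.02982479 0.08268134]
158.0 [ 0.027 -0.021  0.014] rotz 0.036
155.0 [ 0.078 -0.024  0.014] rotz 0.086
152.0 [ 0.128 -0.026  0.014] rotz 0.136
149.0 [ 0.179 -0.024  0.014] rotz 0.186
147.0 [ 0.213 -0.022  0.014] rotz 0.219
145.0 [ 0.246 -0.018  0.014] rotz 0.252
144.0 [ 0.263 -0.016  0.014] rotz 0.269
143.0 [ 0.28  -0.013  0.014] rotz 0.286
```

View pics/w2.png

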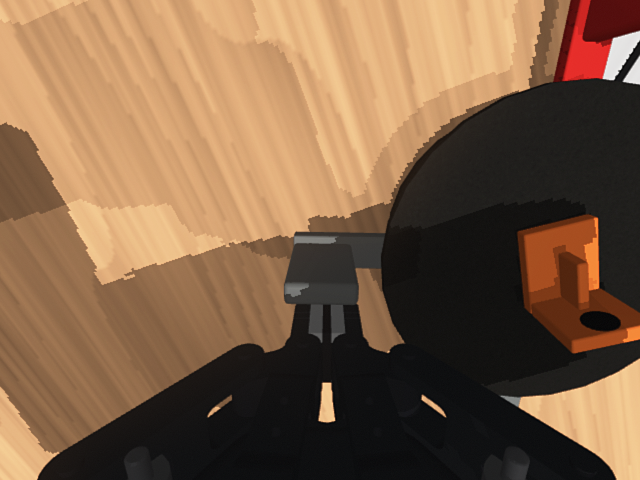

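It tracks as planned: the paddle at (320,270) lies flat against the fingertip (327,325), at 159.75°. Carrying on.

```bash
python3 -m pendant '[{"travel":[0.04,-0.015,0.005],"rot":[0,0,0.036],"fingers":-1},{"travel":[0.08,-0.02,0.01],"rot":[0,0,0.086],"fingers":-1},{"travel":[0.128,-0.02,0.01],"rot":[0,0,0.136],"fingers":-1},{"travel":[0.179,-0.02,0.01],"rot":[0,0,0.186],"fingers":-1},{"travel":[0.213,-0.02,0.01],"rot":[0,0,0.219],"fingers":-1},{"travel":[0.246,-0.017,0.01],"rot":[0,0,0.252],"fingers":-1},{"travel":[0.263,-0.015,0.01],"rot":[0,0,0.269],"fingers":-1},{"travel":[0.263,-0.015,0.01],"rot":[0,0,0.269],"fingers":-1},{"travel":[0.263,-0.015,0.01],"rot":[0,0,0.269],"fingers":-1}]'
python3 m.py 3 '[.5646,.0055]'; python3 way.py .016 142 140 138 137 136.5 136
```

```text
clock: 4.25
tcp_pos: [0.4614, 0.0597, 0.0804]
orientation: [0.0, 0.891, 0.453, 0.0]
wrist_force: [0.6, 1.1, -0.2]
finger_gap: 0.0
grip_force: 0.0
paddle 2767 [46. 48. 50.] ang 144.9 r 0.1149 [0.471 0.072]
rail 66 mean ang 37.97 dir 51.79 r 0.10649893262688204
part [0.5617 0.0023 0.0648] [0.589 0.031 0.089] [ 0.543 -0.017  0.052]
4.3 [0.46127818 0.05967483 0.08030353]
yaw -36.08410061860811 [0.46127818 0.05967483 0.08030353]
142.0 [ 0.041 -0.001 -0.006] rotz 0.032
140.0 [ 0.075 -0.003 -0.006] rotz 0.065
138.0 [ 0.108 -0.005 -0.006] rotz 0.099
137.0 [ 0.125 -0.006 -0.006] rotz 0.115
136.5 [ 0.134 -0.006 -0.006] rotz 0.124
136.0 [ 0.142 -0.006 -0.006] rotz 0.132
```

```bash
python3 -m pendant '[{"travel":[0.035,0,0],"rot":[0,0,0.03],"fingers":-1},{"travel":[0.07,-0.002,0],"rot":[0,0,0.06],"fingers":-1},{"travel":[0.1,-0.004,0],"rot":[0,0,0.09],"fingers":-1},{"travel":[0.12,-0.005,0],"rot":[0,0,0.11],"fingers":-1},{"travel":[0.134,-0.006,0],"rot":[0,0,0.124],"fingers":-1},{"travel":[0.137,-0.006,0],"rot":[0,0,0.125],"fingers":-1},{"travel":[0.137,-0.006,0],"rot":[0,0,0.125],"fingers":-1}]'
python3 m.py 4 '[.5646,.0055]'
```

```text
clock: 5.0
tcp_pos: [0.4703, 0.0735, 0.0801]
orientation: [-0.0, 0.919, 0.394, -0.0]
wrist_force: [-0.8, 0.2, 0.5]
finger_gap: 0.0002
grip_force: 0.2
paddle 2761 [45. 47. 49.] ang 136.96 r 0.1148 [0.481 0.084]
rail 1349 mean ang 52.07 dir 43.1 r 0.11076965894721079
part [0.5613 0.0026 0.0649] [0.59  0.032 0.088] [ 0.541 -0.018  0.052]
5.05 [0.47030429 0.07347006 0.08012118]
```

```bash
python3 -m pendant '[{"travel":[-0.1,0,0],"rot":[0,0,0],"fingers":-1},{"travel":[-0.25,0,0],"rot":[0,0,0],"fingers":-1},{"travel":[-0.25,0,-0.3],"rot":[0,0,0],"fingers":-1},{"travel":[-0.25,0,-0.6],"rot":[0,0,0],"fingers":-1},{"travel":[-0.25,0,-1],"rot":[0,0,0],"fingers":-1},{"travel":[-0.25,0,-1],"rot":[0,0,0],"fingers":-1}]'
python3 -m pendant '[{"travel":[0,0,-0.3],"rot":[0,0,0],"fingers":-1},{"travel":[0,0,-0.6],"rot":[0,0,0],"fingers":-1},{"travel":[0,0,-0.7],"rot":[0,0,0],"fingers":-1},{"travel":[0,0,-0.7],"rot":[0,0,0],"fingers":-1},{"travel":[0,0,-0.7],"rot":[0,0,0],"fingers":-1}]'
python3 m.py 5
```

```text
clock: 5.65
tcp_pos: [0.4528, 0.051, 0.2062]
orientation: [0.002, 0.919, 0.394, 0.005]
wrist_force: [0.9, 0.3, -0.6]
finger_gap: -0.0001
grip_force: 0.0
clock: 6.15
tcp_pos: [0.4491, 0.0516, 0.283]
orientation: [-0.0, 0.919, 0.394, -0.0]
wrist_force: [-0.2, 0.1, -0.4]
finger_gap: 0.0
grip_force: 0.0
ctr [0.5645 0.0055] R 0.0836
paddle 520 [ 31.  35. 165.] ang 46.6 r 0.1128 [0.642 0.087]
paddle 383 [104. 109. 113.] ang 136.31 r 0.1146 [0.482 0.085]
paddle 385 [89. 91. 91.] ang -43.75 r 0.1134 [ 0.646 -0.073]
paddle 294 [89. 93. 95.] ang -134.02 r 0.1138 [ 0.485 -0.076]
rail 780 mean ang 50.1 dir 32.87 r 0.1263609258011551
part [0.5637 0.0031 0.0638] [0.59  0.031 0.088] [ 0.541 -0.022  0.052]
6.2 [0.44879676 0.05162877 0.28252164]
```

View pics/w5.png

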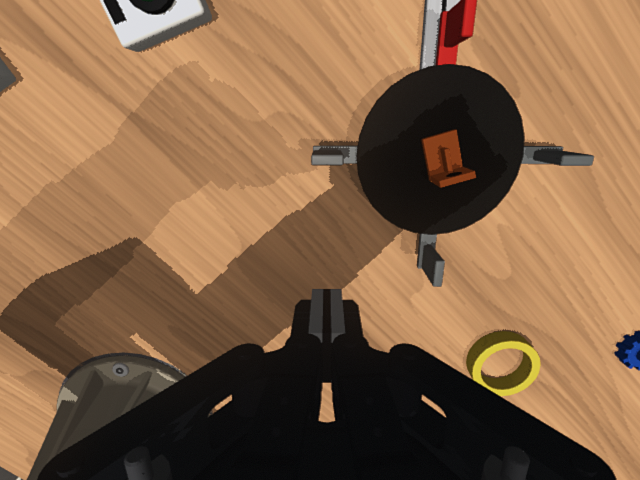

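The red paddle (455,25) lies over the rail at 46.3° (rail 46.5°), and the part stands mid-plate. Next is the start box, the near-right one seen at (155,20).

```bash
python3 -m pendant '[{"travel":[0.25,-0.22,0],"rot":[0,0,0],"fingers":-1},{"travel":[0.5,-0.44,0],"rot":[0,0,0],"fingers":-1},{"travel":[0.75,-0.65,0],"rot":[0,0,0],"fingers":-1},{"travel":[0.99,-0.87,0],"rot":[0,0,0],"fingers":-1},{"travel":[0.99,-0.87,0],"rot":[0,0,0],"fingers":-1},{"travel":[0.99,-0.87,0],"rot":[0,0,0],"fingers":-1},{"travel":[0.99,-0.87,0],"rot":[0,0,0],"fingers":-1}]'
cat > g.py <<'E'
from h import *
import sys
c=cam('wrist'); im,d=env.read_camera('wrist'); cv2.imwrite(f'pics/w{sys.argv[1]}.png',im)
P,uv=cloud(c,d); col=im[uv[:,1],uv[:,0]].astype(int)
g=(col[:,1]>col[:,2]+25)&(col[:,1]>col[:,0]+15)&(P[:,2]>.03)
M=np.zeros(d.shape,np.uint8); M[uv[g,1],uv[g,0]]=1; n,L,S,C=cv2.connectedComponentsWithStats(M)
s=env.get_state(); q=s['orientation']; Rw=R.from_quat([q[1],q[2],q[3],q[0]]).as_matrix(); print(s['clock'],s['tcp_pos'])
for k in range(1,n):
    if S[k,4]>80:
        p=onplane(c,C[k],.052); print(C[k].round(),S[k],p.round(4),'travel to z .073',(Rw.T@(np.r_[p[:2],.073]-s['tcp_pos'])/.12).round(3))
E
python3 g.py 6
```

```text
clock: 6.9
tcp_pos: [0.4555, 0.2091, 0.2829]
orientation: [0.0, 0.919, 0.394, -0.001]
wrist_force: [0.1, 0.6, 0.4]
finger_gap: -0.0001
grip_force: 0.0
6.95 [0.45569068 0.20879534 0.28334108]
[105.  51.] [ 89  33  32  36 860] [0.4051 0.4516 0.052 ] travel to z .073 [ 1.174 -1.701  1.752]
[267. 121.] [253 106  30  31 688] [0.4686 0.3061 0.052 ] travel to z .073 [ 0.664 -0.481  1.752]
[ 60. 185.] [ 47 172  28  27 589] [0.2669 0.4111 0.052 ] travel to z .073 [ 0.135 -2.301  1.754]
```

View pics/w6.png

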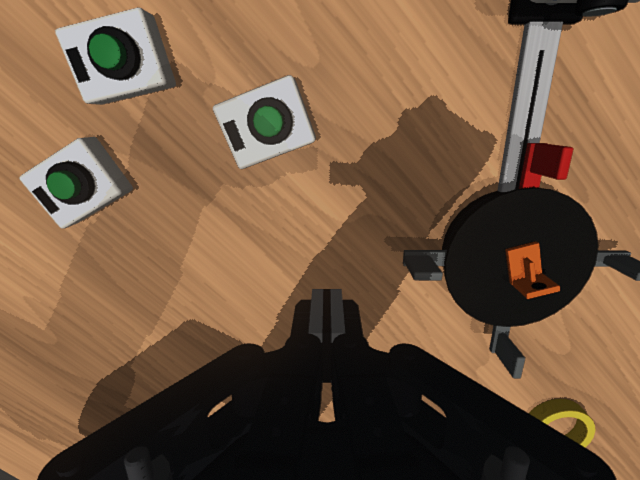

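The chosen box is the rightmost, with its green button at (267,121), which is world (0.469, 0.306). The look-alikes are at (105,51) and (60,185). Moving over it.

```bash
python3 -m pendant '[{"travel":[0.33,-0.24,0],"rot":[0,0,0],"fingers":-1},{"travel":[0.664,-0.481,0.2],"rot":[0,0,0],"fingers":-1},{"travel":[0.664,-0.481,0.5],"rot":[0,0,0],"fingers":-1},{"travel":[0.664,-0.481,0.8],"rot":[0,0,0],"fingers":-1},{"travel":[0.664,-0.481,1],"rot":[0,0,0],"fingers":-1},{"travel":[0.664,-0.481,1],"rot":[0,0,0],"fingers":-1},{"travel":[0.664,-0.481,1],"rot":[0,0,0],"fingers":-1}]'
python3 g.py 7; python3 -c "
import cv2;a=cv2.imread('pics/w7.png');cv2.imwrite('pics/w7c.png',a[150:450,150:520])"
```

```text
clock: 7.65
tcp_pos: [0.4695, 0.3063, 0.1645]
orientation: [0.0, 0.92, 0.393, -0.0]
wrist_force: [0.6, 0.4, 0.3]
finger_gap: 0.0005
grip_force: 0.0
7.7 [0.47024776 0.30679741 0.16555216]
[107. 153.] [  85  131   44   44 1418] [0.4051 0.4518 0.052 ] travel to z .073 [ 0.498 -1.228  0.771]
[327. 246.] [307 232  37  26 601] [0.4659 0.3018 0.052 ] travel to z .073 [-0.056  0.002  0.771]
[ 48. 315.] [ 30 300  37  31 859] [0.2669 0.4113 0.052 ] travel to z .073 [-0.542 -1.827  0.769]
```

View pics/w7c.png

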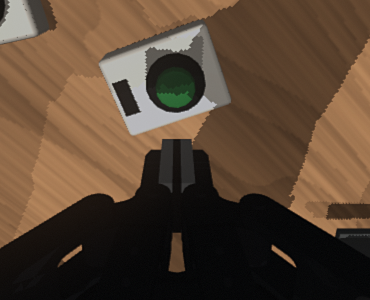

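The crop shows the fingers squarely in line with the button (175,82 in the crop). The green is partly shaded, so I'll keep the earlier centre and press.

```bash
python3 -m pendant '[{"travel":[0,0,0.3],"rot":[0,0,0],"fingers":-1},{"travel":[0,0,0.6],"rot":[0,0,0],"fingers":-1},{"travel":[0,0,0.7],"rot":[0,0,0],"fingers":-1},{"travel":[0,0,0.75],"rot":[0,0,0],"fingers":-1},{"travel":[0,0,0.8],"rot":[0,0,0],"fingers":-1},{"travel":[0,0,0.825],"rot":[0,0,0],"fingers":-1},{"travel":[0,0,0.825],"rot":[0,0,0],"fingers":-1},{"travel":[0,0,0.825],"rot":[0,0,0],"fingers":-1}]'
```

```text
clock: 8.5
tcp_pos: [0.4706, 0.3077, 0.0666]
orientation: [0.0, 0.919, 0.394, 0.002]
wrist_force: [1.5, -0.0, 3.8]
finger_gap: 0.0002
grip_force: 1.9
```

```bash
python3 -m pendant '[{"travel":[0,0,0.015],"rot":[0,0,0],"fingers":-1},{"travel":[0,0,0.03],"rot":[0,0,0],"fingers":-1},{"travel":[0,0,0.03],"rot":[0,0,0],"fingers":-1}]'
```

```text
clock: 8.8
tcp_pos: [0.4706, 0.3078, 0.0648]
orientation: [0.0, 0.919, 0.394, 0.002]
wrist_force: [-3.1, -3.3, 20.7]
finger_gap: -0.0001
grip_force: 10.4
```

20.7 N means it is bottomed. Releasing, backing off and checking the turntable.

```bash
python3 -m pendant '[{"travel":[0,0,-0.1],"rot":[0,0,0],"fingers":-1},{"travel":[0,0,-0.4],"rot":[0,0,0],"fingers":-1},{"travel":[0,0,-0.7],"rot":[0,0,0],"fingers":-1},{"travel":[0,0,-1],"rot":[0,0,0],"fingers":-1},{"travel":[0,0,-1],"rot":[0,0,0],"fingers":-1}]'
python3 -m pendant '[{"travel":[-0.3,0.2,-0.2],"rot":[0,0,0],"fingers":-1},{"travel":[-0.664,0.481,-0.5],"rot":[0,0,0],"fingers":-1},{"travel":[-0.664,0.481,-0.8],"rot":[0,0,0],"fingers":-1},{"travel":[-0.664,0.481,-0.8],"rot":[0,0,0],"fingers":-1},{"travel":[-0.664,0.481,-0.8],"rot":[0,0,0],"fingers":-1},{"travel":[-0.664,0.481,-0.8],"rot":[0,0,0],"fingers":-1}]'
python3 g.py 8; python3 m.py 9
python3 - <<'E'
from h import *
c=cam('wrist'); d=np.load('w9.npz')['d']; P,uv=cloud(c,d)
m=np.hypot(P[:,0]-.4686,P[:,1]-.306)<.009; print('button top z',np.median(P[m,2]))
E
```

```text
clock: 9.3
tcp_pos: [0.4716, 0.3087, 0.1868]
orientation: [-0.0, 0.919, 0.394, 0.004]
wrist_force: [1.1, 1.1, 0.8]
finger_gap: 0.0001
grip_force: 0.0
clock: 9.9
tcp_pos: [0.4554, 0.2099, 0.2761]
orientation: [-0.0, 0.919, 0.394, -0.001]
wrist_force: [-0.7, 0.4, -0.8]
finger_gap: 0.0006
grip_force: 0.0
9.95 [0.45524865 0.21005448 0.27577451]
[101.  50.] [ 85  32  33  37 906] [0.4051 0.4516 0.052 ] travel to z .073 [ 1.174 -1.687  1.69 ]
[267. 122.] [253 107  30  31 718] [0.4686 0.3061 0.052 ] travel to z .073 [ 0.661 -0.468  1.689]
[ 56. 187.] [ 42 173  29  28 615] [0.2669 0.4112 0.052 ] travel to z .073 [ 0.137 -2.29   1.693]
ctr [0.5643 0.0062] R 0.084
paddle 471 [ 22.  26. 134.] ang 46.63 r 0.1149 [0.643 0.09 ]
paddle 302 [57. 59. 60.] ang 135.8 r 0.1149 [0.482 0.086]
paddle 267 [66. 68. 69.] ang -134.01 r 0.1137 [ 0.485 -0.076]
rail 1874 mean ang 47.07 dir 37.84 r 0.15337883470434194
part [0.5625 0.0019 0.065 ] [0.59  0.032 0.088] [ 0.541 -0.021  0.052]
10.0 [0.45520978 0.21009523 0.27574879]
button top z 0.052641538557630374
```

The red arm is still on target, the button is back up and the part hasn't moved.

```bash
python3 -c "
from workcell import env
print(env.hand_in())"
```

```text
the job is handed in; nothing more can be done
None
```

I turned the red arm to within about 1° of the camera direction, pressed the start button fully down (about 21 N at the bottom) and released it, and handed the job in at about 10 s; no verdict was returned.

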